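# Reassemble a refillable coffee capsule on its filling stand and press the snap lid home

## Task

The washed refillable steel coffee capsule is to be put together on its round wooden filling stand: seat the capsule cup in the stand's pocket, lay the perforated screen on the cup with its narrow boss down in the neck, then put the deep lid on and press it straight down until it clicks over the sealing ring and sits fully home and level. Do not let up when the push suddenly gives way at the click: keep pressing firmly down on the closed lid, and finish with the fingers still pressing on it. Leave the espresso cup, the teaspoon and the white single-use capsules where they are.

Things in the scene. Friction and masses are not known exactly. Their poses are not given: they have to be found in the camera images.
- stand: filling stand, fixed to the worktop: round turned light wood, 92 mm across, 16 mm high, with a round pocket from above, 58 mm wide and 10 mm deep, mouth chamfered by 2 mm; origin at the centre of its underside, z up
- pocket (a point): centre of the pocket's floor, 6 mm above the worktop and 10 mm below the top of the stand
- pod_mid (a point): middle of the capsule cup, on its axis, 22 mm above its underside; z is the axis, towards the mouth. Steel cup, upright, open at the top, 44 mm high, 90 g: round body 54 mm across from the underside to 28 mm up, its lowest 8 mm tapering to 47 mm (grip above that), then a neck 44 mm across. Seated in the stand, pod_mid is 28 mm above the worktop
- pod_rim (a point): centre of the cup's mouth, level with its rim, 44 mm above the cup's underside. Mouth 39 mm wide. A black springy rubber sealing ring, 51 mm across, runs round the neck 8 mm below the rim. Seated in the stand, the rim is 50 mm above the worktop
- screen_mid (a point): middle of the screen, on its axis, 4.5 mm above its underside; z is the axis, up. Perforated steel disc, right way up, 9 mm high, 35 g: below, a boss 5 mm high, tapering from 36 mm across to 30 at its foot, above it a rim 43 mm across and 4 mm thick (grip the rim). In place the boss hangs in the cup's mouth with 1.5 mm play all round, rim on rim, and screen_mid is 21.5 mm above pod_mid
- lid_mid (a point): middle of the lid, on its axis, 9.75 mm above its lower edge; z is the axis, up. Steel cap lying right way up, 55 mm across, 19.5 mm high, 45 g: flat perforated top 3 mm thick, skirt open below, a rounded lip 47.5 mm wide inside its lower edge (1.7 mm play all round over the cup's neck and the screen). Laid on, it rests loosely with the lip on the sealing ring, lid_mid 25.5 mm above pod_mid
- lid_top (a point): centre of the lid's flat top, 19.5 mm above its lower edge: press here. The push rises to about 10 to 15 N over the first 2 to 3 mm, then drops to nothing as the lip clicks past the sealing ring, about 6 mm of travel in all; the lid then stands on the screen, lid_mid 19.2 mm above pod_mid, top 57 mm above the worktop, and a further push is borne rigidly
- espresso_cup: the small white espresso cup, 62 mm across, 55 mm high, handle to one side; origin at the centre of its underside
- capsule_1: white single-use coffee capsule, 37 mm across its flange, 28 mm high, a plain dome; origin at the centre of its underside
- capsule_2: another white single-use coffee capsule, 37 mm across its flange, 28 mm high, a plain dome; origin at the centre of its underside
- capsule_3: another white single-use coffee capsule, 37 mm across its flange, 28 mm high, a plain dome; origin at the centre of its underside
- teaspoon_1: steel teaspoon, 130 mm long; origin under its middle
Things that resemble listed ones, but are neither listed nor needed, are in the scene too. What is shaped like the part that bears screen_mid but yellow is not meant. Of the things that look like the stand, the smaller one is meant.

How it is judged:
On the way, in this order (a step that is already met when the one before it is completed fails the run):
1. the capsule cup stands upright on the floor of the stand's pocket (horizontal distance between pod_mid and pocket below 0.003 m and z of pod_mid in the frame of pocket below 0.0235 m and angle between pod_mid's own z axis and vertical below 0.06 rad), for 0.2 s.
2. the screen lies flat on the cup's rim, boss in the mouth, the cup in the stand (all of step 1 and horizontal distance between screen_mid and pod_mid below 0.003 m and z of screen_mid in the frame of pod_mid between 0.02 and 0.023 m and angle between the z axis of screen_mid and the z axis of pod_mid, either way round below 0.06 rad), for 0.2 s.
3. the lid has clicked over the sealing ring and sits level on the screen (all of step 2 and horizontal distance between lid_mid and pod_mid below 0.003 m and z of lid_mid in the frame of pod_mid between 0.0172 and 0.0205 m and angle between the z axis of lid_mid and the z axis of pod_mid, either way round below 0.05 rad), for 0.2 s.
At the end, for the whole second after the job is handed in: Held for the last second: cup upright on the pocket floor (3 mm aside, 1.5 mm high), screen flat on its rim (3 mm, 1.5 mm), lid clicked home and level (3 mm, 1.3 mm, 0.05 rad), fingers on the lid with 3 N or more, cup pressed into the stand with 6 N or more (all of step 3 and contact force between the fingers and lid above 3 N and contact force between pod and stand above 6 N); the arm keeps its last pose, push and grip.
It fails at once if a bystander (espresso cup, teaspoon or single-use capsule) was moved by more than 30 mm (distance of any of espresso_cup, capsule_1, capsule_2, capsule_3, teaspoon_1 from where it was at the start of the episode above 0.03 m).
It also fails if it takes over 72 s, if anything falls off the work surface, if the arm or the gripper's body presses on something with over 40 N, if the wrist force passes 120 N, or if a joint passes its speed limit or range.

## Robot

A 7-joint arm with a two-finger parallel gripper is mounted at the origin on a cart in front of the work surface, level with it; the furniture and walls round the work are solid. World frame = base frame: x ahead of the robot, y to its left, z up, the work surface at z = 0. Lengths are in m, angles in rad, forces in N, time in s.
With the tool pointing down it reaches from about 0.35 to 0.9 m from the base axis. Payload 19.9 kg.
Tool frame: the origin (TCP) lies midway between the tips of the shut fingers; the grasp point (between the pads) lies 19 mm behind it (ctrl.grip_depth is the distance from the TCP to the grasp point, in m); z points along the fingers, y is the line along which they close (so a half turn about z gives the same grasp; the last joint's range is limited). The gripper opens to 94 mm and grips with 3 to 60 N. Pads are 16 mm wide; open, the fingers measure 119 mm over their backs; the gripper's body (75 mm by 177 mm) begins 78 mm behind the grasp point.
Start: joints at [1.226, 0.417, -0.01, 1.614, 0.005, 1.111, -0.053], TCP at [0.186, -0.597, 0.205] pointing down, gripper open.
Joint ranges: [-2.81, 2.81], [-0.39, 2.02], [-1.27, 1.25], [0.06, 2.57], [-1.19, 4.33], [0.19, 2], [-2.82, 2.82]. Speed limits (rad/s): [1.89, 1.89, 2.39, 2.39, 3.01, 3.01, 3.01].

## Interface

Orientations are given as a unit quaternion [w, x, y, z].
In Python, from cell import ctrl gives the robot as it stands. The module is installed in compiled form; this text tells all that it offers.
- The arm moves only by the tool drive_tool, never from a script. Its argument "motion" is a list that holds one entry, the list of rows, each a list of 7 numbers: the shift along the tool's x, y, z in cm, then the turn, a rotation vector about the tool's x, y, z in rad, then the closure, from 0 (fully open) to 1 (shut). A call has 1 to 20 rows; each row is the pose to reach, as a shift and turn from the pose commanded when the call began, along the tool's axes at that moment; what a row does not reach only later rows make up. A row lasts 1/8 s, in which the tool goes at most 62.5 mm and 10.7 degrees, less where a joint would pass 70% of its speed; a pose out of reach is approached as far as the arm can. A call with a gripper value outside its range is refused whole. The fingers move at their own pace and stop on an object; the grip force is fixed at half the most. Time passes only in rows, so rows that repeat a pose let the fingers close. It gives the time, the measured TCP pose, the force, the opening and the grip force at its end, in the units of the state.
- ctrl.observe(): the state, without advancing time (a new reading comes with each control period).
- ctrl.read_camera(name): name is "side" or "top"; returns the picture (400x640x3 uint8, blue, green, red); there is no depth.
- ctrl.camera_info(name): a dict with "camera_matrix" (3x3 intrinsics, pixels), "dist" ([k1, k2, p1, p2, k3] as OpenCV has them; the pictures are not rectified), "view" (4x4, takes a point from world to camera coordinates). Camera axes: x right, y down, z forward; pixel columns grow to the right and rows downward; lengths in m; the calibration is good to about 2 mm. A picture is of the moment at which its call begins. camera_info takes no time and is no camera call.
- ctrl.hand_in(): hands the job in; it is judged then, once.
Trained networks look in the newest picture that a camera, given by its name, has taken for a name from the list of things; names that differ only in an ending like _2 or _b are one class to them, and where a whole thing is asked for, a point or a joint stands for the part that bears it (a point fixed in the world has none). Each returns a list of dicts, best first, with "confidence" (0 to 1); they miss things now and then, are a little off and sometimes report something else, mostly with a low value. They report only what shows in the picture. A call takes as long as a camera call. They do not tell look-alikes from the thing itself.
- ctrl.regions_of(camera, label): "region" (400x640 bool, what is visible of it) and "xy" ([column, row] in pixels, amid what is visible of it).
- ctrl.tip_of(camera, label): "xy" ([column, row] in pixels: a listed point, or the origin of a listed thing).
The state is a dict: "time_s": time; "qpos": joint angles; "qvel": joint speeds; "effort": joint torques, N m; "tcp_pos": TCP position; "ee_rot": TCP orientation; "ft_force": force on the tool from outside, world axes, zero at the start; "ft_torque": the same for the moment, N m; "finger_gap": opening from 0.0 (shut) to 1.0 (fully open); "finger_force": force on a finger pad.
Only numpy, scipy, OpenCV 4.12 (cv2) and the standard library are available. Lean on these libraries where they do the work, as an engineer would, in place of code of your own. Each camera call takes 0.05 s, during which the arm holds its last target. There are 200 camera calls.

## Working session

There is one attempt and no reset: what is moved stays moved. The work goes in short steps, Python scripts to look and compute and a tool call to move; the robot and the scene stay as the last step left them, time stands still between calls to the robot, and variables do not carry over. Pictures are saved under pics/ and viewed, at most 10 in all, crops included, and the job is handed in when it is done.

Besides the shell and the picture viewer there is one more tool, called after "Request:" as a command line: name --argument value ..., lists and objects as JSON in quotes. drive_tool: Moves the arm, as the interface text tells. Its arguments: {"type":"object","properties":{"motion":{"type":"array"}},"required":["motion"]}

```bash
mkdir -p pics; cat > h.py <<'E'
import numpy as np, cv2
from cell import ctrl
def ray(cam,xy):
    i=ctrl.camera_info(cam); K=np.array(i["camera_matrix"],float); d=np.array(i["dist"],float); V=np.array(i["view"],float)
    n=cv2.undistortPoints(np.array([[xy]],float),K,d)[0,0]
    R,t=V[:3,:3],V[:3,3]; return -R.T@t, R.T@np.array([n[0],n[1],1])
def at_z(cam,xy,z):
    o,r=ray(cam,xy); return o+r*(z-o[2])/r[2]
def proj(cam,p):
    i=ctrl.camera_info(cam); V=np.array(i["view"],float)
    return cv2.projectPoints(np.array([p],float),cv2.Rodrigues(V[:3,:3])[0],V[:3,3],np.array(i["camera_matrix"],float),np.array(i["dist"],float))[0][0,0]
E
python3 - <<'E'
from h import *
np.set_printoptions(precision=4,suppress=True)
for c in("top","side"):
    cv2.imwrite(f"pics/{c}0.png",ctrl.read_camera(c)); print(c,ray(c,(320,200)))
Z=dict(stand=0,pocket=.006,pod_mid=.022,pod_rim=.044,screen_mid=.0045,lid_mid=.00975,lid_top=.0195,espresso_cup=0,capsule_1=0,teaspoon_1=0)
for c in("top","side"):
  for n,z in Z.items():
    for d in ctrl.tip_of(c,n):
        print(c,n,round(d["confidence"],2),np.round(d["xy"],1),at_z(c,d["xy"],z)[:2])
s=ctrl.observe(); print(s["tcp_pos"],s["ee_rot"],s["time_s"],s["ft_force"],ctrl.grip_depth)
E
```

```text
top (array([ 0.3229, -0.0075,  1.2304]), array([ 0.2111, -0.018 , -0.9774]))
side (array([0.2598, 0.8455, 0.6747]), array([ 0.2635, -0.7966, -0.5442]))
top stand 0.74 [281.9 232.5] [0.4872 0.0818]
top stand 0.72 [232.7 216.2] [0.5334 0.2307]
top pocket 0.87 [279.7 233.5] [0.4833 0.0877]
top pocket 0.73 [229.  217.5] [0.5282 0.2403]
top pod_mid 0.85 [375.5 202.4] [ 0.5801 -0.1952]
top pod_rim 0.74 [380.7 202. ] [ 0.577  -0.2071]
top screen_mid 0.58 [432.1 249.1] [ 0.4458 -0.3651]
top screen_mid 0.51 [398.7 247.3] [ 0.4493 -0.2656]
top screen_mid 0.44 [352.9 244. ] [ 0.4565 -0.1296]
top lid_mid 0.82 [355.3 244.6] [ 0.4543 -0.1362]
top lid_top 0.75 [353.6 242.1] [ 0.4605 -0.1302]
top lid_top 0.24 [278.9 233.6] [0.4812 0.089 ]
top espresso_cup 0.88 [279.8 157.7] [0.7197 0.0964]
top capsule_1 0.62 [199.2 248. ] [0.4363 0.3238]
top capsule_1 0.57 [348.3 153.5] [ 0.7382 -0.1155]
top teaspoon_1 0.56 [380.5 277. ] [ 0.3616 -0.2112]
side stand 0.74 [286.5 303.1] [0.5274 0.2446]
side stand 0.73 [332.8 260. ] [0.4788 0.0856]
side pocket 0.58 [335.  256.3] [0.4759 0.0783]
side pocket 0.58 [287.  297.4] [0.53   0.2348]
side pod_mid 0.89 [326.9 185.9] [ 0.5809 -0.1843]
side pod_rim 0.74 [325.5 176.4] [ 0.5894 -0.1966]
side screen_mid 0.6 [384.8 168.5] [ 0.455  -0.3687]
side screen_mid 0.44 [379.  186.6] [ 0.4485 -0.2584]
side lid_mid 0.89 [361.9 208.8] [ 0.4649 -0.1245]
side lid_top 0.62 [368.6 204.2] [ 0.4507 -0.1371]
side capsule_1 0.66 [267.8 197.3] [ 0.7261 -0.1067]
side capsule_1 0.55 [275.3 209.4] [ 0.6831 -0.0591]
side capsule_1 0.51 [315.9 342. ] [0.4388 0.318 ]
side teaspoon_1 0.68 [408.9 203.2] [ 0.3541 -0.2081]
[ 0.1864 -0.5966  0.2054] [-0.      0.9886  0.1508 -0.    ] 1.1 [-0.4571 -0.3496 -0.2196] 0.0188
```

View pics/top0.png

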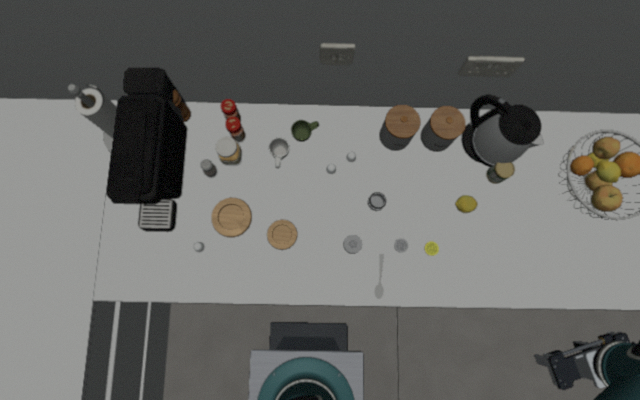

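View pics/side0.png

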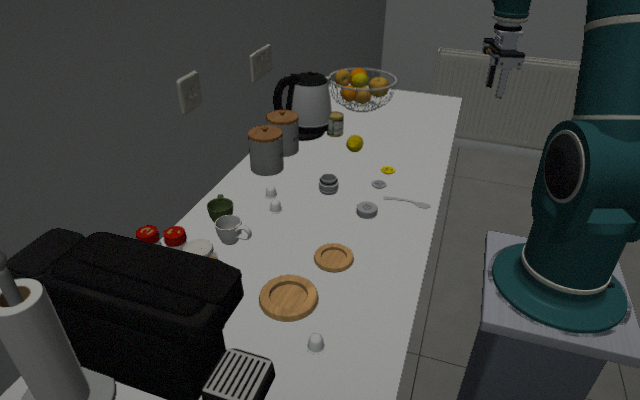

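Top view candidates: two stands, a large one at (231,217) and a smaller one at (282,234), so I take the smaller. Two screens, grey at (401,245) and yellow at (431,249), so I take the grey one. There is one cup at (377,201) and one lid at (353,244). Next I refine the positions by fitting silhouettes.

```bash
cat >> h.py <<'E'
from scipy.optimize import least_squares
SH=dict(stand=[(46,0),(46,16)],pod_mid=[(23.5,0),(27,8),(27,28),(22,44)],screen_mid=[(15,0),(18,5),(21.5,5),(21.5,9)],lid_mid=[(27.5,0),(27.5,19.5)])
A=np.linspace(0,2*np.pi,48,endpoint=False)
def cen(cam,n,x,y,z0=0):
    P=np.vstack([np.c_[x+r/1e3*np.cos(A),y+r/1e3*np.sin(A),np.full(48,z0+z/1e3)] for r,z in SH[n]])
    i=ctrl.camera_info(cam); V=np.array(i["view"],float)
    q=cv2.projectPoints(P,cv2.Rodrigues(V[:3,:3])[0],V[:3,3],np.array(i["camera_matrix"],float),np.array(i["dist"],float))[0].astype(np.float32)
    h=cv2.convexHull(q); m=cv2.moments(h); return np.array([m["m10"],m["m01"]])/m["m00"],m["m00"]
def locate(n,xy,z0=0,cams=("top","side")):
    res={}
    for c in cams:
        ctrl.read_camera(c); e,a=cen(c,n,*xy,z0); b=None
        for d in ctrl.regions_of(c,n):
            r,cc=np.nonzero(d["region"]); p=np.array([cc.mean(),r.mean()])
            if np.linalg.norm(p-e)<12 and (b is None or d["confidence"]>b[2]): b=(p,len(r),d["confidence"])
        if b is None: print(n,c,"missed"); continue
        res[c]=b[0]; f=least_squares(lambda v:cen(c,n,*v,z0)[0]-b[0],xy).x
        print(n,c,np.round(b[0],1),"area",b[1],"exp",round(a),"xy",np.round(f,4))
    f=least_squares(lambda v:np.concatenate([cen(c,n,*v,z0)[0]-p for c,p in res.items()]),xy).x
    print("  ->",np.round(f,4)); return f
E
python3 - <<'E'
from h import *
for n,p in dict(stand=(.481,.084),pod_mid=(.58,-.19),screen_mid=(.449,-.262),lid_mid=(.459,-.131)).items(): locate(n,p)
im=ctrl.read_camera("top")[185:265,260:450]
cv2.imwrite("pics/crop.png",cv2.convertScaleAbs(cv2.resize(im,None,fx=4,fy=4,interpolation=cv2.INTER_CUBIC),alpha=1.4))
E
```

```text
stand top [282. 235.] area 690 exp 780 xy [0.4787 0.0806]
stand side [333.4 257.1] area 927 exp 1056 xy [0.4785 0.083 ]
  -> [0.4786 0.0818]
pod_mid top [375.9 201.3] area 271 exp 280 xy [ 0.5842 -0.1968]
pod_mid side [328.3 183.9] area 351 exp 363 xy [ 0.5808 -0.1971]
  -> [ 0.5824 -0.1972]
screen_mid top [400.3 245.1] area 134 exp 169 xy [ 0.4556 -0.27  ]
screen_mid side [378.3 183.6] area 121 exp 112 xy [ 0.4536 -0.2706]
  -> [ 0.4545 -0.2703]
lid_mid top [352.2 243.8] area 298 exp 290 xy [ 0.4563 -0.1269]
lid_mid side [365.4 209.6] area 303 exp 321 xy [ 0.4555 -0.1245]
  -> [ 0.456  -0.1263]
```

View pics/crop.png

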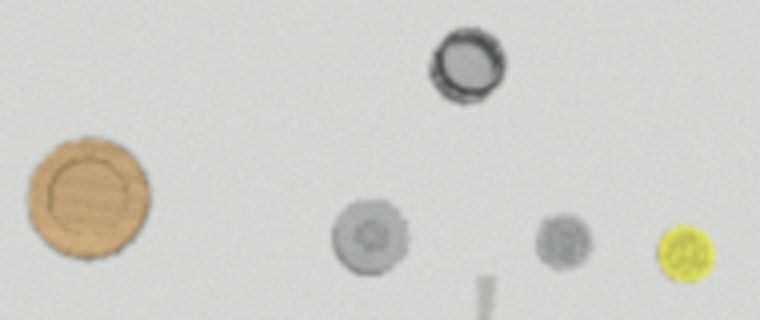

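The crop shows the smaller stand at (282,234), the cup at (377,201), the lid at (353,244), the grey screen at (401,245) and the yellow one at (431,249). The choice holds, so I move.

```bash
cat >> h.py <<'E'
from scipy.spatial.transform import Rotation as Ro
def go(x,y,z,yaw=0):
    s=ctrl.observe(); w=s["ee_rot"]; R=Ro.from_quat([w[1],w[2],w[3],w[0]])
    T=Ro.from_euler("z",yaw)*Ro.from_euler("x",np.pi)
    d=R.inv().apply(np.array([x,y,z])-s["tcp_pos"])*100
    r=(R.inv()*T).as_rotvec()
    print("t",round(s["time_s"],2),"tcp",np.round(s["tcp_pos"],4),"cm",np.round(d,2),"rot",np.round(r,3),"q",np.round(s["qpos"],2))
E
python3 -c "
from h import *
go(.582,-.197,.12)"
```

```text
t 1.95 tcp [ 0.1864 -0.5965  0.2054] cm [ 49.68 -26.34   8.54] rot [-0.     0.     0.303] q [ 1.23  0.42 -0.01  1.61  0.    1.11 -0.05]
```

Request:
drive_tool --motion '[[[49.7, -26.3, 0, 0, 0, 0.303, 0], [49.7, -26.3, 0, 0, 0, 0.303, 0], [49.7, -26.3, 0, 0, 0, 0.303, 0], [49.7, -26.3, 0, 0, 0, 0.303, 0], [49.7, -26.3, 0, 0, 0, 0.303, 0], [49.7, -26.3, 0, 0, 0, 0.303, 0], [49.7, -26.3, 0, 0, 0, 0.303, 0], [49.7, -26.3, 0, 0, 0, 0.303, 0], [49.7, -26.3, 0, 0, 0, 0.303, 0], [49.7, -26.3, 0, 0, 0, 0.303, 0], [49.7, -26.3, 8.5, 0, 0, 0.303, 0], [49.7, -26.3, 8.5, 0, 0, 0.303, 0], [49.7, -26.3, 8.5, 0, 0, 0.303, 0]]]'

```text
time_s: 3.58
tcp_pos: [0.5812, -0.1975, 0.1191]
ee_rot: [-0.0, 1.0, -0.0, -0.001]
ft_force: [-0.2, -0.2, 1.1]
finger_gap: 1.003
finger_force: 0.0
```

```bash
python3 -c "
from h import *
go(.5824,-.1972,.014)
cv2.imwrite('pics/a.png',cv2.resize(ctrl.read_camera('side')[100:250,250:450],None,fx=4,fy=4)); print(ctrl.observe()['ft_force'])"
```

```text
t 3.58 tcp [ 0.5812 -0.1975  0.1191] cm [ 0.16 -0.03 10.51] rot [-0.001  0.003 -0.001] q [ 0.42  0.5  -0.19  1.71  0.11  0.95 -1.38]
[ 0.41709123 -0.0940446   0.8654444 ]
```

View pics/a.png

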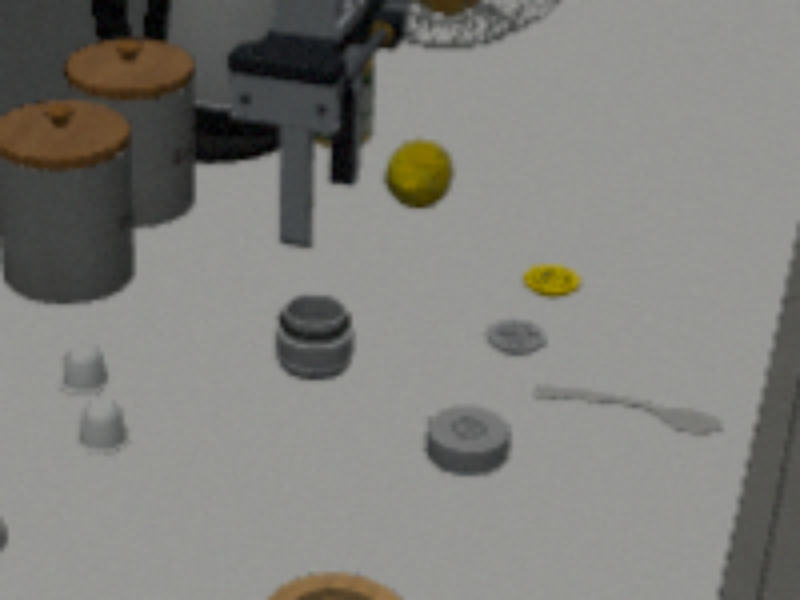

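Request:
drive_tool --motion '[[[0.1, 0, 6, 0, 0, 0, 0], [0.1, 0, 10.5, 0, 0, 0, 0], [0.1, 0, 10.5, 0, 0, 0, 0], [0.1, 0, 10.5, 0, 0, 0, 0.5], [0.1, 0, 10.5, 0, 0, 0, 0.5], [0.1, 0, 10.5, 0, 0, 0, 0.5], [0.1, 0, 10.5, 0, 0, 0, 0.5], [0.1, 0, 10.5, 0, 0, 0, 0.5]]]'

```text
time_s: 4.62
tcp_pos: [0.5836, -0.1975, 0.0159]
ee_rot: [0.0, 1.0, -0.0, 0.0]
ft_force: [-0.5, -0.4, 5.8]
finger_gap: 0.564
finger_force: 30.0
```

Request:
drive_tool --motion '[[[0, 0, 0, 0, 0, 0, 0.1], [0, 0, 0, 0, 0, 0, 0.1], [0, 0, 0, 0, 0, -0.18, 0.1], [0, 0, 0, 0, 0, -0.36, 0.1], [0, 0, 0, 0, 0, -0.54, 0.1], [0, 0, 0, 0, 0, -0.72, 0.1], [0, 0, 0, 0, 0, -0.9, 0.1], [0, 0, 0, 0, 0, -1.08, 0.1], [0, 0, 0, 0, 0, -1.26, 0.1], [0, 0, 0, 0, 0, -1.44, 0.1], [0, 0, 0, 0, 0, -1.57, 0.1], [0, 0, 0, 0, 0, -1.57, 0.1], [0, 0, 0.1, 0, 0, -1.57, 0.5], [0, 0, 0.1, 0, 0, -1.57, 0.5], [0, 0, 0.1, 0, 0, -1.57, 0.5], [0, 0, 0.1, 0, 0, -1.57, 0.5], [0, 0, 0.1, 0, 0, -1.57, 0.5]]]'

```text
time_s: 6.75
tcp_pos: [0.5834, -0.1972, 0.0145]
ee_rot: [-0.0, 0.707, 0.707, 0.0]
ft_force: [-0.0, 0.1, 0.4]
finger_gap: 0.567
finger_force: 30.0
```

```bash
python3 -c "
from h import *
go(.4786,.0818,.1,np.pi/2); print(ctrl.observe()['ft_force'])"
```

```text
t 6.75 tcp [ 0.5834 -0.1972  0.0145] cm [ 27.89 -10.51  -8.55] rot [ 0.    -0.    -0.001] q [ 0.67  0.7  -0.54  1.75  0.47  0.82 -0.09]
[-0.04611915  0.1092504   0.38338436]
```

Request:
drive_tool --motion '[[[0, 0, -5, 0, 0, 0, 0.5], [2, -1, -8.5, 0, 0, 0, 0.5], [27.9, -10.5, -8.5, 0, 0, 0, 0.5], [27.9, -10.5, -8.5, 0, 0, 0, 0.5], [27.9, -10.5, -8.5, 0, 0, 0, 0.5], [27.9, -10.5, -8.5, 0, 0, 0, 0.5], [27.9, -10.5, -8.5, 0, 0, 0, 0.5], [27.9, -10.5, -8.5, 0, 0, 0, 0.5], [27.9, -10.5, -5, 0, 0, 0, 0.5], [27.9, -10.5, -3, 0, 0, 0, 0.5], [27.9, -10.5, -3, 0, 0, 0, 0.5], [27.9, -10.5, -3, 0, 0, 0, 0.5], [27.9, -10.5, -3, 0, 0, 0, 0.5]]]'

```text
time_s: 8.38
tcp_pos: [0.4792, 0.0816, 0.0452]
ee_rot: [0.0, 0.708, 0.707, 0.0]
ft_force: [0.1, 0.3, -1.9]
finger_gap: 0.567
finger_force: 30.0
```

```bash
python3 -c "
from h import *
go(.4786,.0818,.0205,np.pi/2); print(ctrl.observe()['ft_force'])
for c in ('top','side'):
  im=ctrl.read_camera(c); u,v=proj(c,(.479,.082,.03)).astype(int); k=cv2.resize(im[v-37:v+37,u-50:u+50],None,fx=4,fy=4,interpolation=cv2.INTER_CUBIC)
  globals()[c]=k
cv2.imwrite('pics/b.png',cv2.convertScaleAbs(np.hstack([top,side]),alpha=1.5))"
```

```text
t 8.38 tcp [0.4792 0.0816 0.0452] cm [ 0.02 -0.06  2.47] rot [ 0.001 -0.    -0.002] q [ 0.31  0.49 -0.65  2.06  0.44  0.73 -0.62]
[ 0.05475218  0.31656736 -1.85710153]
```

View pics/b.png

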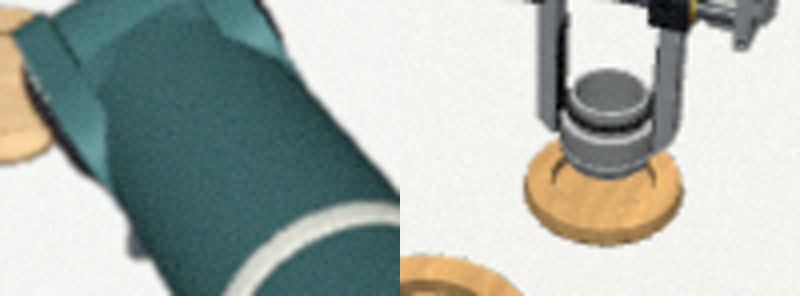

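The side view (right half) shows the cup held level above the smaller stand's pocket: cup centre near crop (608,120), pocket near (604,185). The arm covers the top view. I lower it slowly.

Request:
drive_tool --motion '[[[0, 0, 0.6, 0, 0, 0, 0.5], [0, 0, 1.1, 0, 0, 0, 0.5], [0, 0, 1.4, 0, 0, 0, 0.5], [0, 0, 1.7, 0, 0, 0, 0.5], [0, 0, 2.0, 0, 0, 0, 0.5], [0, 0, 2.2, 0, 0, 0, 0.5], [0, 0, 2.3, 0, 0, 0, 0.5], [0, 0, 2.3, 0, 0, 0, 0.5]]]'

```text
time_s: 9.48
tcp_pos: [0.4786, 0.0818, 0.0214]
ee_rot: [-0.0, 0.707, 0.707, -0.0]
ft_force: [0.6, -0.6, -0.3]
finger_gap: 0.568
finger_force: 30.0
```

Request:
drive_tool --motion '[[[0, 0, 0.1, 0, 0, 0, 0.5], [0, 0, 0.1, 0, 0, 0, 0.1], [0, 0, 0.1, 0, 0, 0, 0.1], [0, 0, 0.1, 0, 0, 0, 0.1], [0, 0, 0, 0, 0, 0.18, 0.1], [0, 0, 0, 0, 0, 0.36, 0.1], [0, 0, 0, 0, 0, 0.54, 0.1], [0, 0, 0, 0, 0, 0.72, 0.1], [0, 0, 0, 0, 0, 0.9, 0.1], [0, 0, 0, 0, 0, 1.08, 0.1], [0, 0, 0, 0, 0, 1.26, 0.1], [0, 0, 0, 0, 0, 1.44, 0.1], [0, 0, 0, 0, 0, 1.57, 0.1], [0, 0, 0, 0, 0, 1.57, 0.1], [0, 0, 0, 0, 0, 1.57, 0.5], [0, 0, 0, 0, 0, 1.57, 0.5], [0, 0, 0, 0, 0, 1.57, 0.5], [0, 0, 0, 0, 0, 1.57, 0.5], [0, 0, 0, 0, 0, 1.57, 0.5]]]'

```text
time_s: 11.85
tcp_pos: [0.4786, 0.0817, 0.0214]
ee_rot: [-0.0, 1.0, -0.0, -0.0]
ft_force: [0.1, -0.5, -0.9]
finger_gap: 0.567
finger_force: 30.0
```

```bash
python3 -c "
from h import *
go(.4545,-.2703,.1); print(ctrl.observe()['ft_force'])"
```

```text
t 11.85 tcp [0.4786 0.0817 0.0214] cm [-2.41 35.2  -7.86] rot [-0.  0. -0.] q [-0.03  0.46 -0.24  2.08  0.18  0.62 -1.97]
[ 0.10484844 -0.453929   -0.93997417]
```

Request:
drive_tool --motion '[[[0, 0, 0, 0, 0, 0, 0.15], [0, 0, 0, 0, 0, 0, 0.15], [0, 0, 0, 0, 0, 0, 0.15], [0, 0, -4, 0, 0, 0, 0.15], [0, 2, -8, 0, 0, 0, 0.3], [-2.4, 35.2, -8, 0, 0, 0, 0.3], [-2.4, 35.2, -8, 0, 0, 0, 0.3], [-2.4, 35.2, -8, 0, 0, 0, 0.3], [-2.4, 35.2, -8, 0, 0, 0, 0.3], [-2.4, 35.2, -8, 0, 0, 0, 0.3], [-2.4, 35.2, -8, 0, 0, 0, 0.3], [-2.4, 35.2, -8, 0, 0, 0, 0.3], [-2.4, 35.2, -8, 0, 0, 0, 0.3], [-2.4, 35.2, -3, 0, 0, 0, 0.3], [-2.4, 35.2, 0, 0, 0, 0, 0.3], [-2.4, 35.2, 0.6, 0, 0, 0, 0.3], [-2.4, 35.2, 0.6, 0, 0, 0, 0.3]]]'

```text
time_s: 13.98
tcp_pos: [0.455, -0.2696, 0.0161]
ee_rot: [-0.0, 1.0, 0.0, 0.0]
ft_force: [-0.6, 0.3, 0.4]
finger_gap: 0.7
finger_force: 0.0
```

```bash
python3 -c "
from h import *
go(.4545,-.2703,.0065)
k=[]
for c in ('top','side'):
  im=ctrl.read_camera(c); u,v=proj(c,(.4545,-.27,.01)).astype(int); k.append(cv2.resize(im[v-37:v+37,u-50:u+50],None,fx=4,fy=4,interpolation=cv2.INTER_CUBIC))
cv2.imwrite('pics/c.png',cv2.convertScaleAbs(np.hstack(k),alpha=1.5))"
```

```text
t 13.97 tcp [ 0.455  -0.2696  0.0161] cm [-0.05  0.07  0.96] rot [-0.    -0.     0.001] q [ 0.57  0.52 -0.11  1.98  0.09  0.65 -1.17]
```

View pics/c.png

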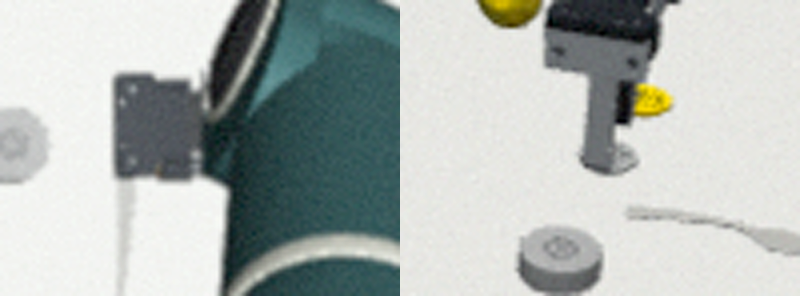

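The side view shows the fingers straddling the grey screen at crop (625,157), with the spoon clear and the yellow disc further off. I go down and grip.

Request:
drive_tool --motion '[[[0, 0, 0.95, 0, 0, 0, 0.3], [0, 0, 0.95, 0, 0, 0, 0.3], [0, 0, 0.95, 0, 0, 0, 0.65], [0, 0, 0.95, 0, 0, 0, 0.65], [0, 0, 0.95, 0, 0, 0, 0.65], [0, 0, 0.95, 0, 0, 0, 0.65], [0, 0, 0.95, 0, 0, 0, 0.65]]]'

```text
time_s: 14.95
tcp_pos: [0.4546, -0.2703, 0.006]
ee_rot: [0.0, 1.0, -0.0, 0.0]
ft_force: [-0.7, 0.4, 2.6]
finger_gap: 0.442
finger_force: 30.0
```

Request:
drive_tool --motion '[[[0, 0, 0, 0, 0, 0, 0.3], [0, 0, 0, 0, 0, 0, 0.3], [0, 0, 0, 0, 0, -0.18, 0.3], [0, 0, 0, 0, 0, -0.36, 0.3], [0, 0, 0, 0, 0, -0.54, 0.3], [0, 0, 0, 0, 0, -0.72, 0.3], [0, 0, 0, 0, 0, -0.9, 0.3], [0, 0, 0, 0, 0, -1.08, 0.3], [0, 0, 0, 0, 0, -1.26, 0.3], [0, 0, 0, 0, 0, -1.44, 0.3], [0, 0, 0, 0, 0, -1.57, 0.3], [0, 0, 0, 0, 0, -1.57, 0.3], [0, 0, 0, 0, 0, -1.57, 0.65], [0, 0, 0, 0, 0, -1.57, 0.65], [0, 0, 0, 0, 0, -1.57, 0.65], [0, 0, 0, 0, 0, -1.57, 0.65], [0, 0, 0, 0, 0, -1.57, 0.65]]]'

```text
time_s: 17.08
tcp_pos: [0.4546, -0.2701, 0.006]
ee_rot: [-0.0, 0.708, 0.707, 0.0]
ft_force: [0.1, -0.2, 0.7]
finger_gap: 0.438
finger_force: 30.0
```

```bash
python3 -c "
from h import *
go(.4786,.0817,.1,np.pi/2); print(ctrl.observe()['ft_force'])"
```

```text
t 17.07 tcp [ 0.4546 -0.2701  0.006 ] cm [35.19  2.36 -9.4 ] rot [ 0.    -0.    -0.001] q [ 0.88  0.58 -0.49  1.97  0.43  0.69  0.11]
[ 0.05051249 -0.169622    0.65130488]
```

Request:
drive_tool --motion '[[[0, 0, -5, 0, 0, 0, 0.65], [1, 0, -9.4, 0, 0, 0, 0.65], [35.2, 2.4, -9.4, 0, 0, 0, 0.65], [35.2, 2.4, -9.4, 0, 0, 0, 0.65], [35.2, 2.4, -9.4, 0, 0, 0, 0.65], [35.2, 2.4, -9.4, 0, 0, 0, 0.65], [35.2, 2.4, -9.4, 0, 0, 0, 0.65], [35.2, 2.4, -9.4, 0, 0, 0, 0.65], [35.2, 2.4, -9.4, 0, 0, 0, 0.65], [35.2, 2.4, -9.4, 0, 0, 0, 0.65], [35.2, 2.4, -6.0, 0, 0, 0, 0.65], [35.2, 2.4, -6.0, 0, 0, 0, 0.65], [35.2, 2.4, -6.0, 0, 0, 0, 0.65], [35.2, 2.4, -6.0, 0, 0, 0, 0.65], [35.2, 2.4, -6.0, 0, 0, 0, 0.65]]]'

```text
time_s: 18.95
tcp_pos: [0.4792, 0.0817, 0.0666]
ee_rot: [0.0, 0.708, 0.707, 0.0]
ft_force: [0.7, 0.1, 0.6]
finger_gap: 0.441
finger_force: 30.0
```

```bash
python3 -c "
from h import *
go(.4786,.0817,.051,np.pi/2); print(ctrl.observe()['ft_force'])
im=ctrl.read_camera('side'); u,v=proj('side',(.479,.082,.04)).astype(int)
cv2.imwrite('pics/d.png',cv2.convertScaleAbs(cv2.resize(im[v-37:v+37,u-50:u+50],None,fx=6,fy=6,interpolation=cv2.INTER_CUBIC),alpha=1.5))"
```

```text
t 18.95 tcp [0.4792 0.0817 0.0666] cm [ 0.   -0.06  1.56] rot [ 0.001  0.    -0.001] q [ 0.32  0.45 -0.67  2.05  0.39  0.77 -0.58]
[0.685037   0.08002433 0.56308838]
```

View pics/d.png

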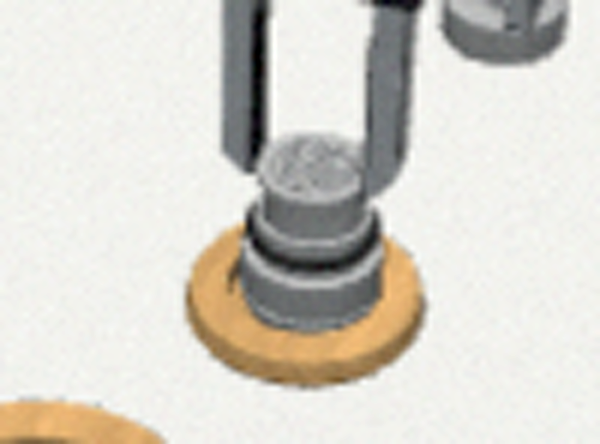

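The cup stands seated in the pocket. The screen is held level and centred above the neck, at about (312,165). I lower it.

Request:
drive_tool --motion '[[[0, 0, 0.5, 0, 0, 0, 0.65], [0, 0, 0.8, 0, 0, 0, 0.65], [0, 0, 1.0, 0, 0, 0, 0.65], [0, 0, 1.2, 0, 0, 0, 0.65], [0, 0, 1.4, 0, 0, 0, 0.65], [0, 0, 1.45, 0, 0, 0, 0.65], [0, 0, 1.45, 0, 0, 0, 0.65]]]'

```text
time_s: 19.88
tcp_pos: [0.4789, 0.0818, 0.0515]
ee_rot: [-0.0, 0.707, 0.707, -0.0]
ft_force: [0.1, -0.2, -1.3]
finger_gap: 0.443
finger_force: 30.0
```

Request:
drive_tool --motion '[[[0, 0, 0, 0, 0, 0, 0.3], [0, 0, 0, 0, 0, 0, 0.3], [0, 0, 0, 0, 0, 0, 0.3], [0, 0, -1, 0, 0, 0, 0.1], [0, 0, -5, 0, 0, 0, 0], [-1, 0, -5, 0, 0, 0, 0], [-20.8, -2.3, -5, 0, 0, 0, 0], [-20.8, -2.3, -5, 0, 0, 0, 0], [-20.8, -2.3, -5, 0, 0, 0, 0], [-20.8, -2.3, -5, 0, 0, 0, 0], [-20.8, -2.3, -5, 0, 0, 0, 0], [-20.8, -2.3, -5, 0, 0, 0, 0], [-20.8, -2.3, -1, 0, 0, 0, 0], [-20.8, -2.3, 2, 0, 0, 0, 0], [-20.8, -2.3, 4, 0, 0, 0, 0], [-20.8, -2.3, 4, 0, 0, 0, 0], [-20.8, -2.3, 4, 0, 0, 0, 0]]]'

```text
time_s: 22.0
tcp_pos: [0.4563, -0.1254, 0.0122]
ee_rot: [0.0, 0.707, 0.707, 0.0]
ft_force: [0.3, -0.5, 0.6]
finger_gap: 0.997
finger_force: 0.0
```

```bash
python3 -c "
from h import *
go(.456,-.1263,.005,np.pi/2)
locate('screen_mid',(.4786,.0817),.045)
im=ctrl.read_camera('top'); u,v=proj('top',(.479,.082,.04)).astype(int); j=ctrl.read_camera('side'); a,b=proj('side',(.479,.082,.04)).astype(int)
cv2.imwrite('pics/e.png',cv2.convertScaleAbs(np.hstack([cv2.resize(m[q-37:q+37,p-50:p+50],None,fx=4,fy=4,interpolation=cv2.INTER_CUBIC) for m,p,q in((im,u,v),(j,a,b))]),alpha=1.5))"
```

```text
t 22.0 tcp [ 0.4563 -0.1254  0.0122] cm [-0.09 -0.03  0.72] rot [ 0.001 -0.     0.   ] q [ 0.67  0.51 -0.55  2.11  0.45  0.64 -0.19]
screen_mid top [280.5 232.7] area 173 exp 180 xy [0.4798 0.0818]
screen_mid side [334.7 241.8] area 205 exp 210 xy [0.4764 0.0834]
  -> [0.4782 0.0821]
```

View pics/e.png

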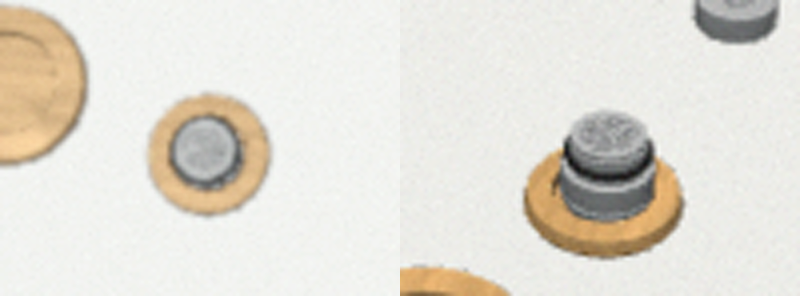

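Both views show the screen flat on the cup's rim, at (205,148) in the top crop and (610,130) in the side crop. Next, the lid.

Request:
drive_tool --motion '[[[0, 0, 0.7, 0, 0, 0, 0.1], [0, 0, 0.7, 0, 0, 0, 0.1], [0, 0, 0.7, 0, 0, 0, 0.55], [0, 0, 0.7, 0, 0, 0, 0.55], [0, 0, 0.7, 0, 0, 0, 0.55], [0, 0, 0.7, 0, 0, 0, 0.55], [0, 0, 0.7, 0, 0, 0, 0.55], [0, 0, 0.7, 0, 0, 0, 0.15], [0, 0, 0.7, 0, 0, 0, 0.15], [0, 0, 0.7, 0, 0, 0, 0.15]]]'

```text
time_s: 23.55
tcp_pos: [0.4557, -0.1262, 0.0044]
ee_rot: [-0.0, 0.707, 0.707, 0.0]
ft_force: [0.3, -1.0, -0.4]
finger_gap: 0.84
finger_force: 0.0
```

Request:
drive_tool --motion '[[[0, 0, 0, 0, 0, 0.18, 0.15], [0, 0, 0, 0, 0, 0.36, 0.15], [0, 0, 0, 0, 0, 0.54, 0.15], [0, 0, 0, 0, 0, 0.72, 0.15], [0, 0, 0, 0, 0, 0.9, 0.15], [0, 0, 0, 0, 0, 1.08, 0.15], [0, 0, 0, 0, 0, 1.26, 0.15], [0, 0, 0, 0, 0, 1.44, 0.15], [0, 0, 0, 0, 0, 1.57, 0.15], [0, 0, 0, 0, 0, 1.57, 0.15], [0, 0, 0, 0, 0, 1.57, 0.55], [0, 0, 0, 0, 0, 1.57, 0.55], [0, 0, 0, 0, 0, 1.57, 0.55], [0, 0, 0, 0, 0, 1.57, 0.55], [0, 0, 0, 0, 0, 1.57, 0.55]]]'

```text
time_s: 25.42
tcp_pos: [0.4557, -0.1263, 0.0044]
ee_rot: [-0.0, 1.0, -0.0, -0.0]
ft_force: [0.4, 0.3, -0.5]
finger_gap: 0.578
finger_force: 30.0
```

```bash
python3 -c "
from h import *
go(.4787,.0817,.1)"
```

```text
t 25.43 tcp [ 0.4557 -0.1263  0.0044] cm [  2.3  -20.8   -9.56] rot [-0.  0. -0.] q [ 0.34  0.47 -0.16  2.12  0.13  0.56 -1.49]
```

Request:
drive_tool --motion '[[[0, 0, -5, 0, 0, 0, 0.55], [0, -1, -9.6, 0, 0, 0, 0.55], [2.3, -20.8, -9.6, 0, 0, 0, 0.55], [2.3, -20.8, -9.6, 0, 0, 0, 0.55], [2.3, -20.8, -9.6, 0, 0, 0, 0.55], [2.3, -20.8, -9.6, 0, 0, 0, 0.55], [2.3, -20.8, -9.6, 0, 0, 0, 0.55], [2.3, -20.8, -9.6, 0, 0, 0, 0.55], [2.3, -20.8, -6.4, 0, 0, 0, 0.55], [2.3, -20.8, -6.4, 0, 0, 0, 0.55], [2.3, -20.8, -6.4, 0, 0, 0, 0.55], [2.3, -20.8, -6.4, 0, 0, 0, 0.55], [2.3, -20.8, -6.4, 0, 0, 0, 0.55], [2.3, -20.8, -6.0, 0, 0, 0, 0.55], [2.3, -20.8, -6.0, 0, 0, 0, 0.55], [2.3, -20.8, -6.0, 0, 0, 0, 0.55]]]'

```text
time_s: 27.42
tcp_pos: [0.4787, 0.0818, 0.0644]
ee_rot: [-0.0, 1.0, -0.0, -0.0]
ft_force: [0.3, 0.2, -0.7]
finger_gap: 0.581
finger_force: 30.0
```

Centred on the cup, so I lower it to just touching the ring.

Request:
drive_tool --motion '[[[0, 0, 0.4, 0, 0, 0, 0.55], [0, 0, 0.7, 0, 0, 0, 0.55], [0, 0, 0.9, 0, 0, 0, 0.55], [0, 0, 1.1, 0, 0, 0, 0.55], [0, 0, 1.3, 0, 0, 0, 0.55], [0, 0, 1.5, 0, 0, 0, 0.55], [0, 0, 1.6, 0, 0, 0, 0.55], [0, 0, 1.6, 0, 0, 0, 0.55], [0, 0, 1.6, 0, 0, 0, 0.55]]]'

```text
time_s: 28.55
tcp_pos: [0.4787, 0.0818, 0.0485]
ee_rot: [-0.0, 1.0, -0.0, 0.0]
ft_force: [0.7, 0.3, 0.0]
finger_gap: 0.582
finger_force: 30.0
```

Request:
drive_tool --motion '[[[0, 0, 0, 0, 0, 0, 0.2], [0, 0, 0, 0, 0, 0, 0.2], [0, 0, -0.2, 0, 0, 0, 0.2], [0, 0, -2, 0, 0, 0, 0.2], [0, 0, -4.5, 0, 0, 0, 1], [0, 0, -4.5, 0, 0, 0, 1], [0, 0, -4.5, 0, 0, 0, 1], [0, 0, -4.5, 0, 0, 0, 1], [0, 0, -4.5, 0, 0, 0, 1], [0, 0, -4.5, 0, 0, 0, 1], [0, 0, -4.5, 0, 0, 0, 1], [0, 0, -4.5, 0, 0, 0, 1], [0, 0, -2.5, 0, 0, 0, 1], [0, 0, -2.0, 0, 0, 0, 1], [0, 0, -2.0, 0, 0, 0, 1]]]'

```text
time_s: 30.42
tcp_pos: [0.4786, 0.0818, 0.0685]
ee_rot: [-0.0, 1.0, -0.0, -0.0]
ft_force: [0.8, -1.0, 0.4]
finger_gap: 0.004
finger_force: 0.0
```

```bash
python3 -c "
from h import *
go(.4787,.0817,.0633); locate('lid_mid',(.4787,.0817),.04375,('side',))
j=ctrl.read_camera('side'); a,b=proj('side',(.479,.082,.04)).astype(int)
cv2.imwrite('pics/f.png',cv2.convertScaleAbs(cv2.resize(j[b-37:b+37,a-50:a+50],None,fx=6,fy=6,interpolation=cv2.INTER_CUBIC),alpha=1.5))"
```

```text
t 30.43 tcp [0.4786 0.0818 0.0685] cm [0.01 0.01 0.52] rot [-0.     0.001 -0.   ] q [ 0.    0.38 -0.28  2.06  0.15  0.72 -1.94]
lid_mid side [334.7 242.7] area 366 exp 472 xy [0.475  0.0885]
  -> [0.475  0.0885]
```

View pics/f.png

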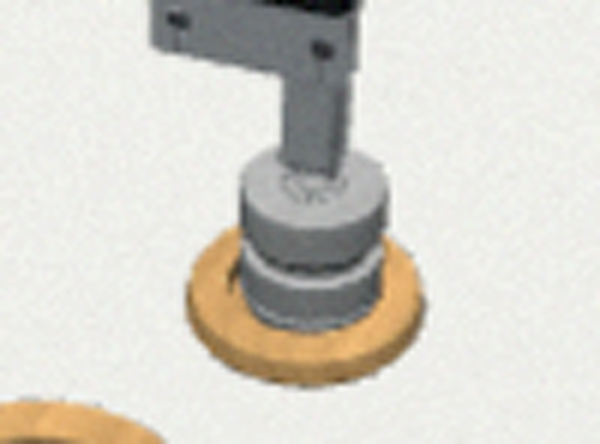

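The lid lies level on the ring, with its top near (315,185), and the shut fingers are over its centre. I press.

Request:
drive_tool --motion '[[[0, 0, 0.3, 0, 0, 0, 1], [0, 0, 0.5, 0, 0, 0, 1], [0, 0, 0.6, 0, 0, 0, 1], [0, 0, 0.7, 0, 0, 0, 1], [0, 0, 0.7, 0, 0, 0, 1]]]'

```text
time_s: 31.2
tcp_pos: [0.4796, 0.082, 0.062]
ee_rot: [-0.0, 1.0, -0.0, 0.001]
ft_force: [0.8, 0.4, 6.2]
finger_gap: 0.004
finger_force: 3.6
```

Request:
drive_tool --motion '[[[0, 0, 0.1, 0, 0, 0, 1], [0, 0, 0.2, 0, 0, 0, 1], [0, 0, 0.3, 0, 0, 0, 1], [0, 0, 0.4, 0, 0, 0, 1], [0, 0, 0.5, 0, 0, 0, 1], [0, 0, 0.55, 0, 0, 0, 1], [0, 0, 0.55, 0, 0, 0, 1]]]'

```text
time_s: 32.08
tcp_pos: [0.4791, 0.0819, 0.057]
ee_rot: [0.0, 1.0, -0.0, 0.0]
ft_force: [-7.5, -1.9, 27.2]
finger_gap: 0.006
finger_force: 14.0
```

Request:
drive_tool --motion '[[[0, 0, 0, 0, 0, 0, 1], [0, 0, 0, 0, 0, 0, 1], [0, 0, 0, 0, 0, 0, 1], [0, 0, 0, 0, 0, 0, 1]]]'

```text
time_s: 32.58
tcp_pos: [0.4791, 0.0819, 0.057]
ee_rot: [0.0, 1.0, -0.0, 0.0]
ft_force: [-7.3, -1.3, 27.9]
finger_gap: 0.003
finger_force: 13.9
```

```bash
python3 -c "
from h import *
locate('lid_mid',(.4787,.0817),.0375,('side',))
j=ctrl.read_camera('side'); a,b=proj('side',(.479,.082,.04)).astype(int)
cv2.imwrite('pics/g.png',cv2.convertScaleAbs(cv2.resize(j[b-37:b+37,a-50:a+50],None,fx=6,fy=6,interpolation=cv2.INTER_CUBIC),alpha=1.5))"
```

```text
lid_mid side [334.8 245. ] area 363 exp 470 xy [0.4745 0.0884]
  -> [0.4745 0.0884]
```

View pics/g.png

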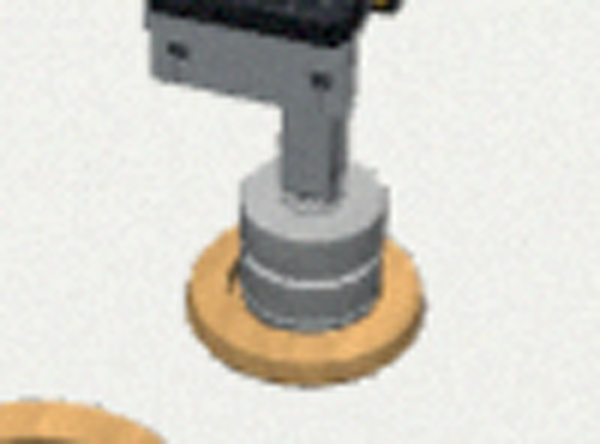

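The lid is down on the cup's shoulder and level, its top at (315,200), with the fingers pressing at 28 N. I hand the job in.

```bash
python3 -c "
from cell import ctrl
print(ctrl.hand_in())"
```

```text
the job is handed in; nothing more can be done
None
```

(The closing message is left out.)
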